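# Load the next vial from the gravity track into the bench reader

### The job

Lift the end vial, of which only the two ends are free to grip, off the stop of the sloped track so that the next vial rolls down to the stop; lay it in the small V rest and let go. Then take it again, now round the barrel because the reader leaves no finger room at the ends, lower it into the reader's saddle between the two cheeks and only there let go, with its glass bottom toward the sensor head (the thick cheek with the round lens) and its cap toward the thin end plate. Leave the other vials in the track and do not disturb the other things on the bench.

Things in the scene. Friction and masses are not known exactly. Their poses are not given: they have to be found in the camera images.
- vial_0: end vial of the row, against the track's stop. Four like vials: amber glass, ribbed white cap (last 17 mm), plain cylinder 28 mm diameter, 56 mm long, flat ends, about 45 g. Origin mid-axis; own y runs along the cylinder from glass bottom to cap (x, z turn as it rolls). It touches the stop plate and its neighbour along its length: only its two end faces are free to grip there
- vial_0_cap (a point): centre of the cap's outer end face on vial_0, 28 mm from the vial's origin
- vial_1: second vial in the row, touching vial_0, its end faces level with those of vial_0 and its nearest edge 14 mm uphill of vial_0's axis: wide fingers centred there could catch both, a grip some 4 mm to the downhill side of the axis does not; rolls 28 mm down to the stop by itself when vial_0 is lifted away. Axes as vial_0
- vial_2: the third vial in the row, axes as vial_0
- vial_3: the fourth and last, uppermost vial in the row, axes as vial_0
- track: fixed sloped track of bare aluminium on a dark foot 160 x 56 x 6 mm. Origin on the worktop below the vial at the stop; x points uphill (slope 12 degrees), y across, z up. Vials lie across it, along y, caps to +y. Floor 36 mm wide near the stop (vial ends overhang it 10 mm each side, free space beside them). Side guides, 66 mm over all, begin 26 mm uphill of the stopped vial's centre
- track_stop (a point): centre of a vial that rests against the stop: 50 mm above the worktop; axes as the track's. The stop plate, 36 mm wide, on its -x side rises 18 mm above the track's floor
- rest: fixed rest: grey plastic V saddle on a dark foot 50 x 60 x 6 mm. Origin on the worktop below its middle, z up. The saddle runs along y, 40 mm long and 22 mm wide (narrower than a vial), ends and sides open: a vial in it can be gripped by its ends or round its barrel from above. V sides slope 30 degrees and centre a vial laid up to 5 mm off sideways
- rest_seat (a point): centre of a vial lying in the rest, 50 mm above the worktop; y along the saddle. The vial may lie either way round and up to 10 mm off along y
- reader: fixed white bench reader 70 x 104 mm, deck 26 mm high. Origin on the worktop below its middle, z up. A V saddle like the rest's, along y, stands on the deck between two upright cheeks 61 mm apart: at -y the sensor head, 18 mm thick, black round lens on its inner face; at +y a plain end plate, 6 mm thick. No finger room at the vial's ends; its long sides are open
- reader_seat (a point): centre of a vial lying in the reader's saddle, 54 mm above the worktop; y along the saddle, from the sensor head to the thin end plate. The cheeks rise vertically to 62 mm above the worktop, then flare outward to 72 mm as a lead-in
- petri: bystander: closed round dish, 60 mm across, 14 mm high, origin at the centre of its underside
- oil: bystander: small dropper bottle, 28 mm across, 66 mm high, origin at the centre of its underside
- forceps: bystander: forceps lying flat, 15 x 124 x 10 mm, origin under its middle, long axis y
Not all that is in view belongs to the job. Leave any yellow look-alike of the vial_3 alone.

How it is judged:
By the outcome, as a careful person would: the job done as asked, in the order asked, and still so for the second after the job is handed in, with the robot touching nothing.
It also fails if it takes over 51 s, if anything falls off the work surface, if the arm or the gripper's body presses on something with over 40 N, if the wrist force passes 120 N, or if a joint passes its speed limit or range.

### The arm

A 6-joint arm with a two-finger parallel gripper is mounted at the origin on a cart in front of the work surface, level with it; the furniture and walls round the work are solid. World frame = base frame: x ahead of the robot, y to its left, z up, the work surface at z = 0. Lengths are in m, angles in rad, forces in N, time in s.
With the tool pointing down it reaches from about 0.375 to 0.9 m from the base axis. Payload 3.1 kg.
Tool frame: the origin (TCP) lies midway between the tips of the shut fingers; the grasp point (between the pads) lies 19 mm behind it (manip.grip_depth is the distance from the TCP to the grasp point, in m); z points along the fingers, y is the line along which they close (so a half turn about z gives the same grasp; the last joint's range is limited). The gripper opens to 85 mm and grips with 20 to 120 N. Pads are 22 mm wide; open, the fingers measure 114 mm over their backs; the gripper's body (76 mm by 85 mm) begins 54 mm behind the grasp point. The pads swing forward as they close: fully open they stand 13 mm farther back than shut.
Start: joints at [1.171, 0.527, 1.433, -0, 1.181, -0.178], TCP at [0.137, 0.61, 0.231] pointing down, gripper open.
Joint ranges: [-3.08, 3.08], [-0.75, 2.2], [0.22, 2.44], [-1.43, 4.57], [0, 2.65], [-2.85, 2.85]. Speed limits (rad/s): [2.79, 2.79, 3.14, 3.14, 3.14, 3.14].

### API

Orientations are given as a unit quaternion [x, y, z, w].
In Python, from station import telemetry, snapshot, manip gives the robot as it stands. The module is installed in compiled form; this text tells all that it offers.
- The arm moves only by the shell command python3 -m crank 'ROWS' [OPENING] [FORCE]. ROWS is text: rows parted by semicolons, each of 6 numbers parted by spaces: the shift along the tool's x, y, z as a fraction of full scale, then the turn, a rotation vector about the tool's x, y, z as a fraction of full scale. A call has exactly 5 rows; each row shifts and turns the commanded pose from where the row before left it, along the tool's axes as they then stand; what a row does not reach is not made up. Full scale, the value 1, is 4 cm for a shift and 90 degrees for a turn. A row lasts 1/10 s, in which the tool goes at most 50 mm and 8.59 degrees, less where a joint would pass 70% of its speed; a pose out of reach is approached as far as the arm can. A call with a number of a shift or a turn outside -1 to 1 is refused whole. A call with a gripper value outside its range is refused whole. OPENING is the opening, from -1 (shut) to 1 (fully open), set as the call begins (- or left out, the last holds). The fingers move at their own pace and stop on an object; FORCE is the grip in N (left out, the last holds). Time passes only in rows, so rows that do not move let the fingers close, or fill a call up. It gives the time, the measured TCP pose, the force, the opening and the grip force at its end, in the units of the state.
- telemetry.sense(): the state, without advancing time (a new reading comes with each control period).
- snapshot(name): name is "scene" or "top" or "wrist"; returns a dict with "image" (384x512x3 uint8, red, green, blue), "depth" (384x512 float32, m along the optical axis (not along the pixel's ray), 0 where there is no reading), "camera_matrix" (3x3 intrinsics, pixels), "rvec" (rotation vector, rad) and "tvec" (3), from world to camera coordinates, as OpenCV has them. Camera axes: x right, y down, z forward; pixel columns grow to the right and rows downward; lengths in m; the calibration is good to about 2 mm. A picture is of the moment at which its call begins.
- manip.sign_off(): hands the job in; it is judged then, once.
The state is a dict: "t": time; "q": joint angles; "qd": joint speeds; "tau": joint torques, N m; "tcp_pos": TCP position; "tool_rot": TCP orientation; "force": force on the tool from outside, world axes, zero at the start; "ft_torque": the same for the moment, N m; "finger_gap": opening from 0.0 (shut) to 1.0 (fully open); "gripper_force": force on a finger pad.
Only numpy, scipy, OpenCV 4.12 (cv2) and the standard library are available. Lean on these libraries where they do the work, as an engineer would, in place of code of your own. Each camera call takes 0.05 s, during which the arm holds its last target. There are 200 camera calls.

## Working session

There is one attempt and no reset: what is moved stays moved. The work goes in short steps, Python scripts to look and compute and a shell command to move; the robot and the scene stay as the last step left them, time stands still between calls to the robot, and variables do not carry over. Pictures are saved under pics/ and viewed, at most 10 in all, crops included, and the job is handed in when it is done.

```bash
mkdir -p pics
cat > h.py <<'E'
import numpy as np, cv2
from station import telemetry, snapshot, manip
def snap(n):
    s=snapshot(n); s['R']=cv2.Rodrigues(np.array(s['rvec'],float))[0]; s['t']=np.array(s['tvec'],float).ravel(); s['K']=np.array(s['camera_matrix']); return s
def ray(s,u,v,z):
    d=s['R'].T@np.linalg.inv(s['K'])@np.array([u,v,1.]); c=-s['R'].T@s['t']; return c+d*(z-c[2])/d[2]
def cloud(s):
    h,w=s['depth'].shape; v,u=np.mgrid[:h,:w]; z=s['depth']
    p=np.stack([u*z,v*z,z],-1)@np.linalg.inv(s['K']).T
    p=np.stack([(u-s['K'][0,2])*z/s['K'][0,0],(v-s['K'][1,2])*z/s['K'][1,1],z],-1)
    return (p-s['t'])@s['R']
def save(im,n,k=1):
    cv2.imwrite('pics/'+n,cv2.resize(im[...,::-1],None,fx=k,fy=k,interpolation=cv2.INTER_CUBIC))
E
python3 - <<'E'
from h import *
import pickle
d={}
for n in('scene','top'):
    s=snap(n); d[n]=s; save(s['image'],n+'0.png',1.5); print(n,-s['R'].T@s['t'],s['R'][2])
pickle.dump(d,open('d0.pkl','wb'))
print(telemetry.sense())
E
```

```text
scene [-0.20896966 -0.40765251  0.7507605 ] [ 0.62873413  0.49383612 -0.60068234]
top [0.25191676 0.15651601 1.27516812] [ 0.21153125 -0.00822912 -0.97733659]
{'t': 0.1, 'q': array([ 1.17147312e+00,  5.28357419e-01,  1.43375130e+00, -6.25585112e-06,
        1.18142096e+00, -1.78506641e-01]), 'qd': array([ 0.0005143 , -0.00054586, -0.00474539,  0.00147313, -0.00019613,
        0.0006077 ]), 'tau': array([-5.09744023e-04, -4.43304098e+01, -1.78586090e+01, -2.68192089e-04,
        3.77681354e-03,  1.25012602e-05]), 'tcp_pos': array([0.13661728, 0.60923412, 0.23044845]), 'tool_rot': array([ 1.10182872e-01,  9.93910860e-01, -9.29195652e-04, -2.73168475e-04]), 'force': array([-0.44449919, -0.01215004, -0.4516415 ]), 'ft_torque': array([-0.02387093,  0.03913372, -0.00509954]), 'gripper_force': 0.0, 'finger_gap': 0.9941215234392173}
```

```bash
ls pics
```

```text
scene0.png
top0.png
```

View pics/scene0.png

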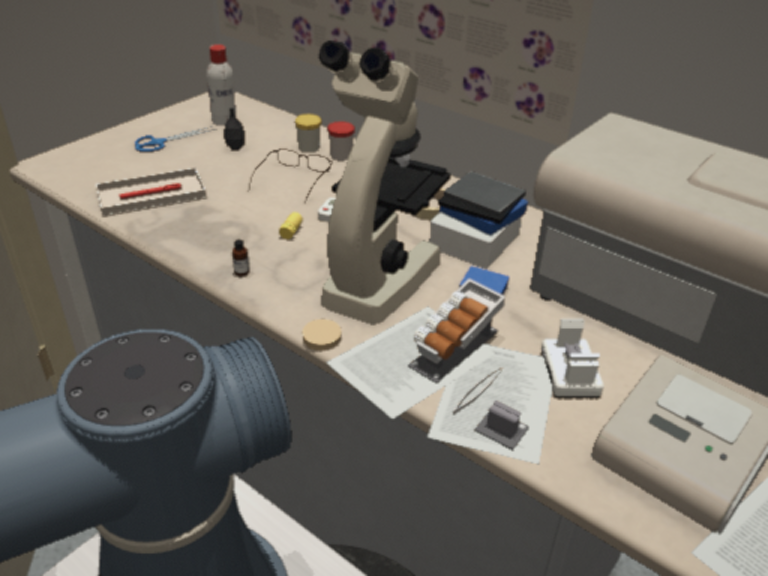

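View pics/top0.png

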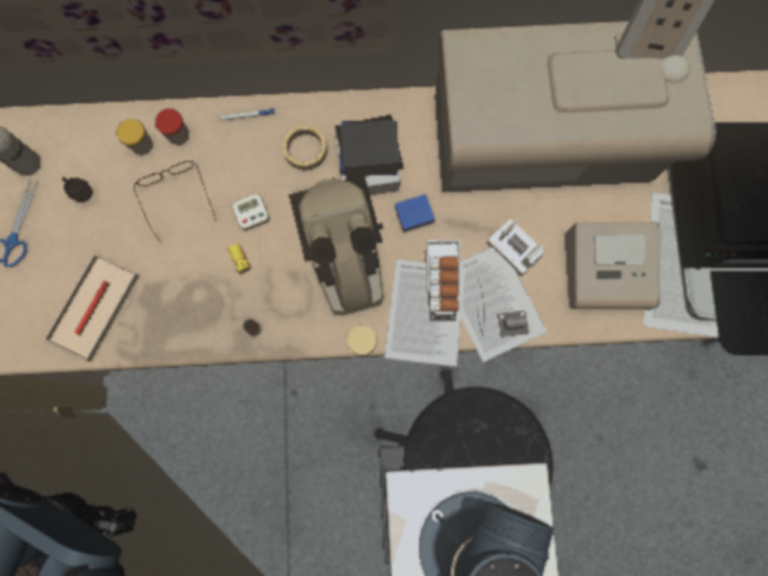

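The top view shows the track with four vials at (443,285): glass to the right, caps to the left (+y), with the stop end at the bottom near (443,315). The rest is at (513,322) and the reader at (517,246), turned. The scene view shows the microscope beside the track at (380,200), the oil at (240,258), the petri at (322,333) and the forceps at (478,390). The yellow look-alike at (238,257) in the top view is off the track.

Run:
```python
from h import *
import pickle
d=pickle.load(open('d0.pkl','rb'))
s=d['top'];print(s['K'])
for n,u,v,z in [('v0',443,303,.05),('v3',444,265,.07),('tr_lo',440,318,.006),('tr_hi',443,242,.08),('rest',513,322,.05),('reader',517,246,.05),('oil',252,327,.06),('petri',362,340,.014),('scopeL',340,310,.0),('forc',482,305,.01)]:
    print(n,ray(s,u/1.5,v/1.5,z).round(3))
P=cloud(s); 
# scope extents by height
for y0,y1,x0,x1 in [(0.06,0.30,0.35,0.85)]:
    m=(P[...,1]>y0)&(P[...,1]<y1)&(P[...,0]>x0)&(P[...,0]<x1)
    for z in (.05,.1,.15,.2,.25,.3,.35):
        k=m&(P[...,2]>z)
        if k.any(): print('above',z,P[k].min(0).round(3),P[k].max(0).round(3))
c1=cv2.resize(s['image'][150:235,250:375],None,fx=6,fy=6,interpolation=cv2.INTER_CUBIC)
cv2.imwrite('pics/topc.png',c1[...,::-1])
```

```text
[[413.9146256    0.         254.75872179]
 [  0.         413.9146256  189.7413424 ]
 [  0.           0.           1.        ]]
v0 [0.473 0.026 0.05 ]
v3 [0.546 0.021 0.07 ]
tr_lo [0.45  0.03  0.006]
tr_hi [0.591 0.02  0.08 ]
rest [ 0.427 -0.11   0.05 ]
reader [ 0.583 -0.133  0.05 ]
oil [0.443 0.407 0.06 ]
petri [0.412 0.193 0.014]
scopeL [0.479 0.236 0.   ]
forc [ 0.472 -0.058  0.01 ]
above 0.05 [0.454 0.093 0.05 ] [0.85  0.3   0.436]
above 0.1 [0.454 0.093 0.1  ] [0.85  0.3   0.436]
above 0.15 [0.457 0.141 0.151] [0.702 0.3   0.436]
above 0.2 [0.47  0.156 0.2  ] [0.645 0.27  0.436]
above 0.25 [0.475 0.156 0.251] [0.645 0.27  0.436]
above 0.3 [0.475 0.156 0.311] [0.645 0.27  0.436]
above 0.35 [0.475 0.156 0.35 ] [0.622 0.27  0.436]
```

View pics/topc.png

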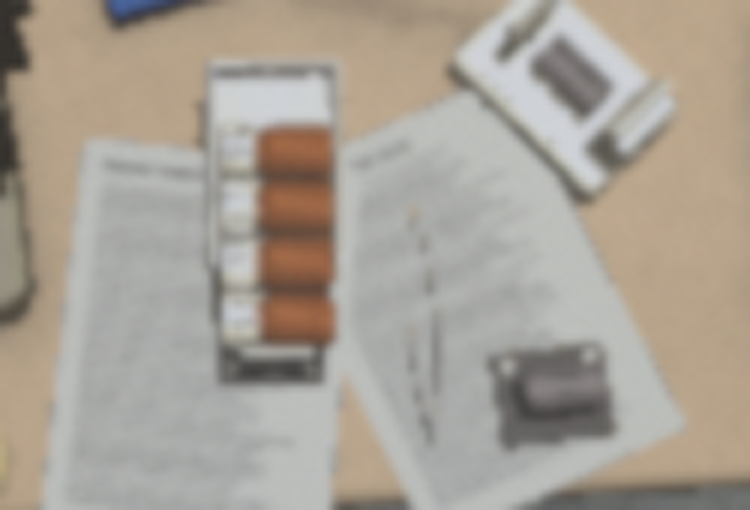

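The enlarged crop confirms the lowest vial in the row, at crop (275,318), as vial_0. It lies against the stop plate, with the cap left (+y) and the glass right. The reader's thin plate is at the upper left (525,30) and the thick head at the lower right (635,120). I'm moving in along a path short of the microscope.

```bash
A='-.445 -.695 -.05 0 0 0'; python3 -m crank '-.445 -.695 -.05 0 0 0;-.445 -.695 -.05 0 0 0;-.445 -.695 -.05 0 0 0;-.445 -.695 -.05 0 0 0;-.445 -.695 -.05 0 0 0' 1; python3 -m crank '-.445 -.695 -.05 0 0 0;-.445 -.695 -.05 0 0 0;-.445 -.695 -.05 0 0 0;-.445 -.695 -.05 0 0 0;-.445 -.695 -.05 0 0 0' 1
```

```text
t: 0.6
tcp_pos: [0.1933, 0.4532, 0.241]
tool_rot: [0.11, 0.994, -0.0, -0.0]
force: [0.1, -0.5, 0.0]
finger_gap: 1.001
gripper_force: 0.0
t: 1.1
tcp_pos: [0.2496, 0.2982, 0.2512]
tool_rot: [0.11, 0.994, -0.0, -0.0]
force: [0.9, 0.4, -0.6]
finger_gap: 0.998
gripper_force: 0.0
```

```bash
python3 -m crank '-.565 -.58 0 0 0 0;-.565 -.58 0 0 0 0;-.565 -.58 0 0 0 0;-.565 -.58 0 0 0 0;-.565 -.58 0 0 0 0' 1 >/dev/null; python3 -m crank '-.515 -.81 0 0 0 0;-.515 -.81 0 0 0 0;-.515 -.81 0 0 0 0;-.515 -.81 0 0 0 0;-.515 -.81 0 0 0 0'
python3 - <<'E'
from h import *
import pickle
s=snap('wrist'); pickle.dump(s,open('w1.pkl','wb')); save(s['image'],'w1.png',1.5); print(-s['R'].T@s['t'],s['R'],s['K'][0,0])
E
```

```text
t: 2.1
tcp_pos: [0.3995, -0.0205, 0.2512]
tool_rot: [0.11, 0.994, 0.0, -0.0]
force: [0.4, 0.5, 0.9]
finger_gap: 1.002
gripper_force: 0.0
[ 0.32357477 -0.00385623  0.39339988] [[ 2.19537189e-01  9.75603700e-01  9.18098870e-04]
 [ 9.30227350e-01 -2.09609761e-01  3.01232180e-01]
 [ 2.94075672e-01 -6.52776253e-02 -9.53550382e-01]] 329.9611883549756
```

View pics/w1.png

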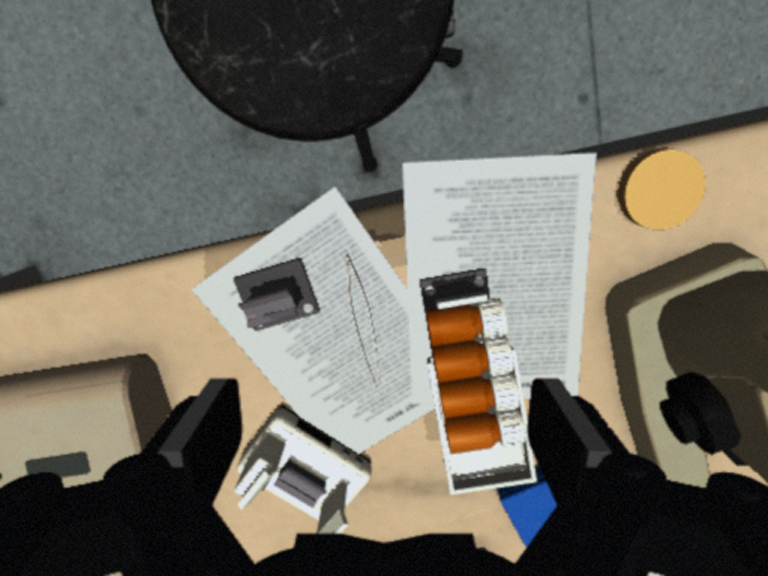

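The wrist view shows the end vial at (468,325), touching the stop plate at (460,295), with its glass end left (430,330) and cap right (495,320). The rest is at (272,305) and the reader at (303,475), with cheeks at about (255,483) and (333,510). Next I measure from the depth data.

Run:
```python
from h import *
import pickle
s=pickle.load(open('w1.pkl','rb')); P=cloud(s); im=s['image']; hsv=cv2.cvtColor(im,cv2.COLOR_RGB2HSV)
print('paper z',P[150:160,380//1:390][...,2].mean(), 'bench', P[int(250/1.5),int(150/1.5)])
am=((hsv[...,0]<16)&(hsv[...,1]>170)&(hsv[...,2]>60))
n,l,st,c=cv2.connectedComponentsWithStats(am.astype('u1'))
for i in range(1,n):
    if st[i,4]>150:
        q=P[l==i]; print('amber',c[i]*1.5,st[i],'top z',np.percentile(q[:,2],98).round(4),'xyz min',q.min(0).round(4),'max',q.max(0).round(4))
        k=q[:,2]>np.percentile(q[:,2],80); 
        print('  crest fit',q[k].mean(0).round(4), 'dir',np.polyfit(q[k][:,1],q[k][:,0],1).round(4))
def box(n,u0,u1,v0,v1,z0,z1):
    m=np.zeros(im.shape[:2],bool); m[int(v0/1.5):int(v1/1.5),int(u0/1.5):int(u1/1.5)]=1
    m&=(P[...,2]>z0)&(P[...,2]<z1); q=P[m]
    r=cv2.minAreaRect((q[:,:2]*1000).astype('f4')); print(n,len(q),'mean',q.mean(0).round(4),'rect',[np.round(a,1) for a in r], cv2.boxPoints(r).round(1).tolist()); return m,q
box('track>.03',405,545,255,500,.03,.2)
box('trackstop',405,500,255,306,.035,.06)
box('rest foot',220,330,245,340,.003,.012)
box('rest saddle',220,330,245,340,.028,.06)
box('reader deck',225,380,400,535,.02,.031)
box('cheekA',225,277,400,520,.055,.08)
box('cheekB',310,380,480,540,.055,.08)
box('saddle',270,335,450,510,.032,.055)
crop=im[260:365,140:260]; save(crop,'rd.png',4)
```

```text
paper z 0.005483113370167217 bench [ 0.46545126 -0.62581577 -0.79912624]
amber [462.35137399 377.59433646] [ 285  204   48   98 2984] top z 0.0811 xyz min [ 0.3236 -0.0048  0.0497] max [0.5571 0.0356 0.3934]
  crest fit [0.54   0.0126 0.0828] dir [0.5224 0.5334]
track>.03 7263 mean [0.5222 0.0235 0.0662] rect [array([524.3,  23.3]), array([ 67. , 148.8]), np.float64(87.8)] [[448.70001220703125, -7.300000190734863], [597.4000244140625, -13.0], [600.0, 54.0], [451.20001220703125, 59.599998474121094]]
trackstop 229 mean [0.4529 0.0321 0.0486] rect [array([454.5,  30.4]), array([44. ,  8.7]), np.float64(87.7)] [[449.29998779296875, 8.600000381469727], [458.0, 8.199999809265137], [459.70001220703125, 52.20000076293945], [451.1000061035156, 52.5]]
rest foot 1139 mean [ 0.4236 -0.114   0.0057] rect [array([ 423.5, -124.6]), array([79.2, 68.6]), np.float64(85.4)] [[386.20001220703125, -161.39999389648438], [454.6000061035156, -166.8000030517578], [460.8999938964844, -87.9000015258789], [392.5, -82.4000015258789]]
rest saddle 657 mean [ 0.4298 -0.1177  0.036 ] rect [array([ 429.9, -118.6]), a
[... 527 characters left out ...]
41.7]), np.float64(40.4)] [[540.2999877929688, -152.6999969482422], [567.4000244140625, -184.5], [581.5999755859375, -172.3000030517578], [554.5, -140.60000610351562]]
cheekB 236 mean [ 0.6116 -0.1099  0.0649] rect [array([ 616.5, -112.9]), array([10.9, 33.3]), np.float64(38.5)] [[601.9000244140625, -103.30000305175781], [622.5999755859375, -129.39999389648438], [631.0999755859375, -122.5999984741211], [610.4000244140625, -96.5]]
saddle 628 mean [ 0.5876 -0.1369  0.0404] rect [array([ 585.2, -139.7]), array([77.7, 28.1]), np.float64(30.3)] [[544.5999755859375, -147.10000610351562], [558.7999877929688, -171.39999389648438], [625.9000244140625, -132.3000030517578], [611.7000122070312, -108.0]]
```

View pics/rd.png

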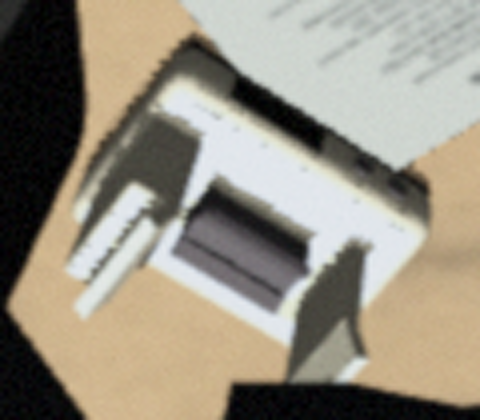

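Cheek A, toward the robot and to its right at (.561,-.163), is the thick one (about 18.7 mm), so it is the sensor head. Cheek B at (.617,-.113) is the thin plate. The reader's y axis is therefore at about 40°. Next I refine the end vial.

Run:
```python
from h import *
import pickle
s=pickle.load(open('w1.pkl','rb')); P=cloud(s); im=s['image']
x,y,z=P[...,0],P[...,1],P[...,2]
m=(z>.03)&(z<.12)&(x>.45)&(x<.58)&(y>-.01)&(y<.06)
Q=P[m]; ty=np.array([.038,.999]); tx=np.array([.999,-.038])
a=Q[:,:2]@tx; b=Q[:,:2]@ty
k=(np.abs(b-.0075)<.008)
for lo in np.arange(.448,.51,.003):
    kk=k&(a>lo)&(a<lo+.003)
    if kk.sum(): print(round(lo+.0015,4),kk.sum(),np.median(Q[kk,2]).round(4))
# ends of vial 0
k=(Q[:,2]>.053)&(a>.462)&(a<.482); print('ends along y',np.percentile(b[k],[0,1,2,98,99,100]).round(4), k.sum())
# cylinder fit r=14 on a,z
from scipy.optimize import least_squares
k=(a>.464)&(a<.481)&(Q[:,2]>.055)&(b>0)&(b<.05)
r=least_squares(lambda p:np.hypot(a[k]-p[0],Q[k,2]-p[1])-.014,[.472,.05],loss='soft_l1',f_scale=.001); print('axis a,z',r.x.round(4),k.sum())
```

```text
0.4915 5 0.0562
0.4945 19 0.0509
0.4975 9 0.0579
0.5005 13 0.0578
0.5035 10 0.0593
0.5065 12 0.0593
0.5095 13 0.0605
ends along y [0.0156 0.0162 0.0167 0.0702 0.071  0.0714] 808
axis a,z [0.4678 0.0492] 369
```

```bash
python3 -m crank '0 0 0 0 0 -.058;0 0 0 0 0 -.058;-.54 .406 .925 0 0 0;-.54 .406 .925 0 0 0;-.54 .406 .925 0 0 0'
python3 - <<'E'
from h import *
import pickle
print(telemetry.sense()['tcp_pos'])
s=snap('wrist'); pickle.dump(s,open('w2.pkl','wb')); save(s['image'],'w2.png',1.5)
P=cloud(s); Q=P.reshape(-1,3)
ty=np.array([.038,.999]); tx=np.array([.999,-.038])
Q=Q[(Q[:,2]>.03)&(Q[:,2]<.12)]; a=Q[:,:2]@tx; b=Q[:,:2]@ty
from scipy.optimize import least_squares
k=(a>.46)&(a<.481)&(Q[:,2]>.054)&(b>.015)&(b<.07)
r=least_squares(lambda p:np.hypot(a[k]-p[0],Q[k,2]-p[1])-.014,[.47,.05],loss='soft_l1',f_scale=.001); print('axis a,z',r.x.round(4),k.sum())
k=(Q[:,2]>.053)&(a>.455)&(a<.482); print('ends b',np.percentile(b[k],[0,1,2,98,99,100]).round(4), k.sum())
E
```

```text
t: 2.65
tcp_pos: [0.4671, 0.0277, 0.1393]
tool_rot: [0.02, 1.0, -0.0, 0.001]
force: [0.3, -1.1, 1.2]
finger_gap: 0.998
gripper_force: 0.0
[0.46705045 0.02772721 0.13928479]
axis a,z [0.4674 0.0493] 1938
ends b [0.0155 0.0167 0.0177 0.2045 0.2097 0.2233] 5214
```

View pics/w2.png

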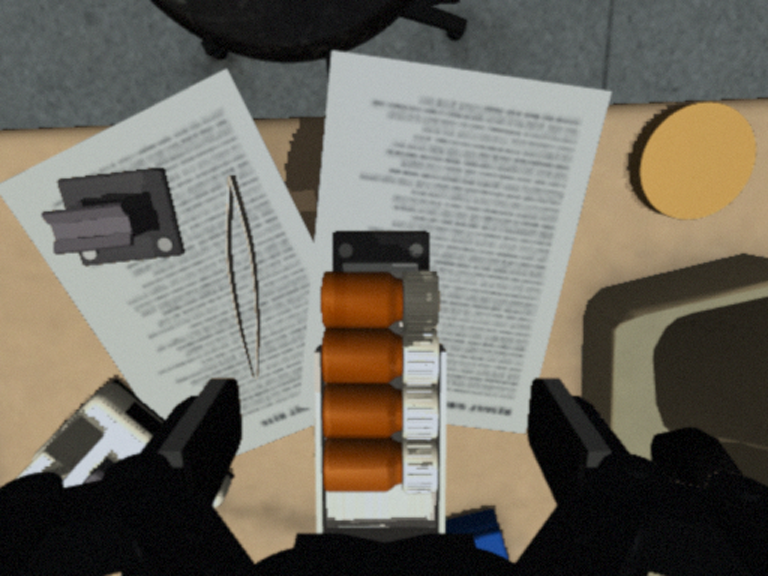

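The close wrist view shows vial_0 at (380,298), centred between the open fingers (240 and 530), with vial_1 at (380,355) and free space at both ends. I'm descending 4 mm downhill of its axis.

```bash
python3 -m crank '.055 -.045 .5 0 0 0;0 0 .7 0 0 0;0 0 .7 0 0 0;0 0 .6 0 0 0;0 0 .26 0 0 0' 1; python3 -m crank '0 0 0 0 0 0;0 0 0 0 0 0;0 0 0 0 0 0;0 0 0 0 0 0;0 0 0 0 0 0' -1 30
```

```text
t: 3.2
tcp_pos: [0.4626, 0.0258, 0.0281]
tool_rot: [0.019, 1.0, 0.0, -0.002]
force: [-0.9, 0.2, 0.1]
finger_gap: 1.003
gripper_force: 0.0
t: 3.7
tcp_pos: [0.4643, 0.0254, 0.0307]
tool_rot: [0.019, 1.0, -0.0, 0.001]
force: [0.2, -0.3, 1.6]
finger_gap: 0.649
gripper_force: 32.0
```

```bash
python3 -m crank '0 0 -.2 0 0 0;0 0 -.4 0 0 0;0 0 -.6 0 0 0;0 0 -.6 0 0 0;0 0 -.4 0 0 0'
python3 - <<'E'
from h import *
s=snap('wrist'); save(s['image'],'w3.png',1.5); S=telemetry.sense(); print(S['tcp_pos'],S['tool_rot'],S['finger_gap'],S['gripper_force'])
E
```

```text
t: 4.2
tcp_pos: [0.4644, 0.0254, 0.12]
tool_rot: [0.019, 1.0, -0.0, 0.001]
force: [0.3, 0.2, -0.9]
finger_gap: 0.65
gripper_force: 32.2
[0.46563304 0.0252992  0.12168613] [ 1.91383072e-02  9.99811784e-01 -5.29238026e-04  3.13714627e-03] 0.651805767392695 32.219016551971436
```

View pics/w3.png

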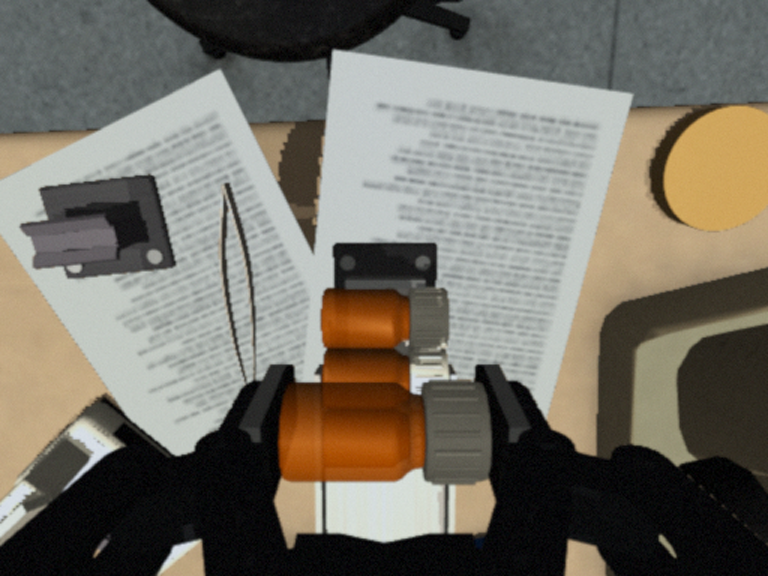

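Vial_0 is held by its ends at (380,432), cap right, and vial_1 has rolled to the stop at (385,318). I'm carrying vial_0 to the rest.

```bash
python3 -m crank '0 0 0 0 0 -.071;.307 -.882 0 0 0 0;.307 -.882 0 0 0 0;.307 -.882 0 0 0 0;.307 -.882 0 0 0 0'; python3 -m crank '0 0 0 0 0 0;0 0 .2 0 0 0;0 0 .5 0 0 0;0 0 .5 0 0 0;0 0 .3 0 0 0'
python3 - <<'E'
from h import *
from scipy.optimize import least_squares
s=snap('wrist');S=telemetry.sense(); p=S['tcp_pos'];print(p,S['tool_rot'])
Q=cloud(s).reshape(-1,3); 
ty=np.array([-.0715,.9974]); tx=np.array([.9974,.0715])
a=(Q[:,:2]-p[:2])@tx; b=(Q[:,:2]-p[:2])@ty; z=Q[:,2]-p[2]
k=(abs(b)<.024)&(abs(a)<.02)&(z>.021)&(z<.04)
r=least_squares(lambda q:np.hypot(a[k]-q[0],z[k]-q[1])-.014,[.004,.019],loss='soft_l1',f_scale=.001); print('vial rel tcp',r.x,k.sum())
k=(z<-.0)&(abs(b)<.05)&(abs(a)<.05)&(Q[:,2]>.028)
c=cv2.minAreaRect((np.c_[Q[k,0],Q[k,1]]*1000).astype('f4')); print('saddle',c,k.sum())
E
```

```text
t: 4.75
tcp_pos: [0.4246, -0.1199, 0.118]
tool_rot: [-0.037, 0.999, -0.0, 0.0]
force: [0.9, -0.3, -0.6]
finger_gap: 0.651
gripper_force: 32.3
t: 5.25
tcp_pos: [0.4245, -0.117, 0.0564]
tool_rot: [-0.037, 0.999, 0.001, -0.001]
force: [-0.5, -0.6, -1.4]
finger_gap: 0.652
gripper_force: 32.3
[ 0.4238547  -0.11664788  0.05532205] [-0.0373819   0.99929793  0.00139996 -0.00206768]
vial rel tcp [0.0046419 0.0195815] 7250
saddle ((427.9498596191406, -119.06109619140625), (19.666942596435547, 40.18023681640625), 3.406644344329834) 1992
```

```bash
python3 -m crank '.03 0 .2 0 0 0;0 0 .2 0 0 0;0 0 .13 0 0 0;0 0 .07 0 0 0;0 0 0 0 0 0'; python3 -m crank '0 0 0 0 0 0;0 0 0 0 0 0;0 0 0 0 0 0;0 0 0 0 0 0;0 0 0 0 0 0' .8
```

```text
t: 5.8
tcp_pos: [0.4239, -0.1189, 0.0337]
tool_rot: [-0.036, 0.999, 0.0, -0.0]
force: [-1.2, 0.5, -0.4]
finger_gap: 0.653
gripper_force: 32.3
t: 6.3
tcp_pos: [0.424, -0.119, 0.034]
tool_rot: [-0.036, 0.999, -0.0, 0.0]
force: [0.3, 0.8, 0.2]
finger_gap: 0.903
gripper_force: 0.0
```

```bash
python3 -m crank '0 0 -.3 0 0 0;0 0 -.6 0 0 0;0 0 -.9 0 0 0;0 0 -.9 0 0 0;0 0 -.1 0 0 0'
python3 - <<'E'
from h import *
import pickle
from scipy.optimize import least_squares
s=snap('wrist');S=telemetry.sense(); p=S['tcp_pos'];print(p,S['tool_rot'],S['q'].round(3)); pickle.dump(s,open('w4.pkl','wb'))
save(s['image'],'w4.png',1.5)
Q=cloud(s).reshape(-1,3); k=(Q[:,2]>.053)&(Q[:,2]<.075)&(abs(Q[:,0]-.43)<.03)&(abs(Q[:,1]+.119)<.045); Q=Q[k]
print(k.sum(), cv2.minAreaRect((Q[:,:2]*1000).astype('f4')))
o=np.array([.43,-.119])
f=lambda q:np.hypot((Q[:,0]-q[0])-(Q[:,1]+.119)*q[2],Q[:,2]-q[1])-.014
r=least_squares(f,[.43,.05,0],loss='soft_l1',f_scale=.001); print('x,z,slope',r.x,'ang',90-np.degrees(np.arctan(r.x[2])),'y',np.percentile(Q[:,1],[1,99]))
E
```

```text
t: 6.8
tcp_pos: [0.426, -0.12, 0.1493]
tool_rot: [-0.037, 0.999, -0.002, 0.003]
force: [0.6, -0.3, 0.3]
finger_gap: 0.894
gripper_force: 0.0
[ 0.42537189 -0.11966593  0.14824695] [-0.03653971  0.99932761 -0.00162693  0.0025557 ] [-0.528  0.426  1.967 -0.     0.742 -2.172]
2436 ((428.8046875, -118.35978698730469), (27.14980697631836, 55.97161865234375), 4.306068420410156)
x,z,slope [ 0.42975098  0.04928683 -0.07237854] ang 94.13976612596997 y [-0.14585131 -0.09130337]
```

View pics/w4.png

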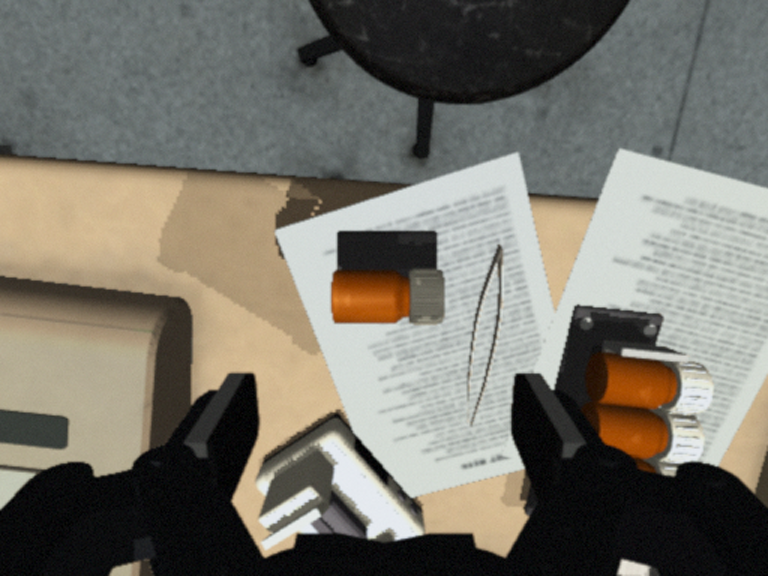

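Vial_0 lies square in the rest at (388,297), cap right. Now I turn 90° for the barrel grip.

```bash
python3 -m crank '0 0 0 0 0 .09;0 0 0 0 0 .09;0 0 0 0 0 .09;0 0 0 0 0 .09;0 0 0 0 0 .09' .8 >/dev/null; python3 -m crank '0 0 0 0 0 .09;0 0 0 0 0 .09;0 0 0 0 0 .09;0 0 0 0 0 .09;0 0 0 0 0 .09' >/dev/null;  python3 -m crank '0 0 .1 0 0 .09;0 0 .3 0 0 .01;0 0 .4 0 0 0;0 0 .2 0 0 0;0 0 0 0 0 0'
```

```text
t: 8.35
tcp_pos: [0.4226, -0.1182, 0.1042]
tool_rot: [0.681, 0.732, -0.001, -0.002]
force: [-0.3, 0.1, 0.1]
finger_gap: 0.901
gripper_force: 0.0
```

```bash
python3 -m crank '-.02 .167 .1 0 0 0;0 0 .5 0 0 0;0 0 .5 0 0 0;0 0 .45 0 0 0;0 0 .25 0 0 0' ; python3 -m crank '0 0 0 0 0 0;0 0 0 0 0 0;0 0 0 0 0 0;0 0 0 0 0 0;0 0 0 0 0 0'
```

```text
t: 8.85
tcp_pos: [0.4312, -0.1194, 0.033]
tool_rot: [0.681, 0.732, 0.0, 0.0]
force: [-0.2, 0.2, -0.7]
finger_gap: 0.899
gripper_force: 0.0
t: 9.35
tcp_pos: [0.431, -0.1194, 0.0345]
tool_rot: [0.681, 0.732, 0.0, 0.001]
force: [-0.3, -0.5, 0.0]
finger_gap: 0.9
gripper_force: 0.0
```

```bash
python3 -m crank '.01 -.045 .05 0 0 0;0 0 0 0 0 0;0 0 0 0 0 0;0 0 0 0 0 0;0 0 0 0 0 0' -1 25;  python3 -m crank '0 0 0 0 0 0;0 0 0 0 0 0;0 0 0 0 0 0;0 0 0 0 0 0;0 0 0 0 0 0'
```

```text
t: 9.85
tcp_pos: [0.4298, -0.1195, 0.0321]
tool_rot: [0.681, 0.732, 0.0, 0.001]
force: [2.2, -0.3, 0.9]
finger_gap: 0.319
gripper_force: 25.8
t: 10.35
tcp_pos: [0.4297, -0.1194, 0.0321]
tool_rot: [0.681, 0.732, 0.0, 0.001]
force: [3.8, -0.4, 0.9]
finger_gap: 0.319
gripper_force: 25.9
```

```bash
python3 -m crank '0 0 -.2 0 0 0;0 0 -.5 0 0 0;0 0 -.8 0 0 0;0 0 -.9 0 0 .0865;0 0 -.6 0 0 .0865';  python3 -m crank '0 0 0 0 0 .0865;0 0 0 0 0 .0865;0 0 0 0 0 .0865;0 0 0 0 0 .0865;0 0 0 0 0 .0865'; python3 -m crank '0 0 0 0 0 0;0 0 0 0 0 0;0 0 0 0 0 0;0 0 0 0 0 0;0 0 0 0 0 0'
```

```text
t: 10.85
tcp_pos: [0.4269, -0.1179, 0.1535]
tool_rot: [0.775, 0.631, -0.001, -0.002]
force: [0.1, -1.0, -0.2]
finger_gap: 0.318
gripper_force: 25.7
t: 11.35
tcp_pos: [0.4263, -0.1176, 0.1517]
tool_rot: [0.942, 0.337, -0.002, -0.002]
force: [-0.2, -1.0, -0.1]
finger_gap: 0.319
gripper_force: 25.7
t: 11.85
tcp_pos: [0.4287, -0.1189, 0.1519]
tool_rot: [0.941, 0.34, -0.0, -0.0]
force: [-0.1, -0.3, -0.1]
finger_gap: 0.318
gripper_force: 25.7
```

```bash
python3 -m crank '.56 .583 0 0 0 0;.56 .583 0 0 0 0;.56 .583 0 0 0 0;.56 .583 0 0 0 0;.56 .583 0 0 0 0'; python3 -m crank '0 0 0 0 0 0;0 0 0 0 0 0;0 0 0 0 0 0;0 0 0 0 0 0;0 0 0 0 0 0'
python3 - <<'E'
from h import *
import pickle
d={}
for n in('wrist','top','scene'):
    s=snap(n); d[n]=s
S=telemetry.sense(); d['S']=S;print(S['tcp_pos'],S['tool_rot']); pickle.dump(d,open('d5.pkl','wb'))
save(d['wrist']['image'],'w5.png',1.5)
E
```

```text
t: 12.35
tcp_pos: [0.5905, -0.1371, 0.1517]
tool_rot: [0.941, 0.34, -0.0, -0.0]
force: [-0.3, -0.2, -0.9]
finger_gap: 0.319
gripper_force: 25.7
t: 12.85
tcp_pos: [0.5886, -0.137, 0.152]
tool_rot: [0.941, 0.339, -0.0, -0.0]
force: [-0.3, -0.4, 0.2]
finger_gap: 0.316
gripper_force: 25.7
[ 0.58918275 -0.13718229  0.15210936] [ 9.40658278e-01  3.39355276e-01 -7.55161131e-06  3.56238695e-06]
```

View pics/w5.png

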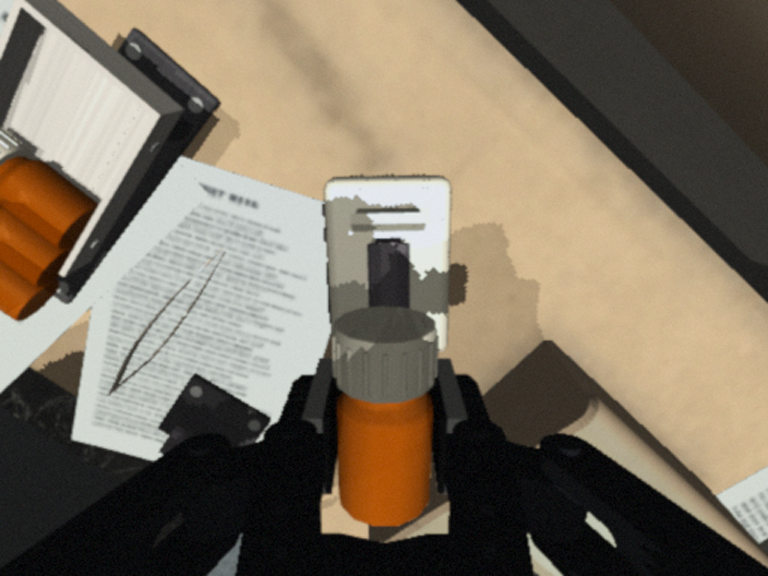

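The held vial is at (385,430), cap toward the thin plate at (388,220), with the saddle dark at (388,270); alignment looks good. Now I measure the residual in tool axes.

Run:
```python
from h import *
import pickle
from scipy.spatial.transform import Rotation as Ro
d=pickle.load(open('d5.pkl','rb')); S=d['S']; p=S['tcp_pos']; R=Ro.from_quat(S['tool_rot']).as_matrix(); ex,ey=R[:2,0],R[:2,1]; print(ex,ey)
for n in('wrist','top'):
    Q=cloud(d[n]).reshape(-1,3); a=(Q[:,:2]-p[:2])@ex; b=(Q[:,:2]-p[:2])@ey; z=Q[:,2]
    def rep(t,k):
        if k.sum()<8: print(n,t,'few');return
        r=cv2.minAreaRect((np.c_[a[k],b[k]]*1000).astype('f4'))
        print(n,t,k.sum(),'a',(1000*np.percentile(a[k],[1,50,99])).round(1),'b',(1000*np.percentile(b[k],[1,50,99])).round(1),'z',np.median(z[k]).round(4),'rect',np.round(r[0],1),np.round(r[1],1),round(r[2],1))
    near=(abs(b)<.045)
    rep('deck',(z>.022)&(z<.03)&near&(abs(a)<.07))
    rep('deck far',(z>.022)&(z<.03)&near&(a<.07)&(a>.038))
    rep('plate',(z>.050)&(z<.08)&near&(a<.07)&(a>.02))
    rep('platetop',(z>.069)&(z<.08)&near&(a<.07)&(a>.02))
    rep('head',(z>.050)&(z<.08)&near&(a>-.07)&(a<-.02))
    rep('saddle',(z>.034)&(z<.05)&(abs(b)<.02)&(abs(a)<.026))
    rep('vial',(z>.15)&(z<.2)&(abs(b)<.0155)&(abs(a)<.04)&(z<p[2]+.036))
```

```text
[0.76967599 0.6384347 ] [ 0.6384347  -0.76967599]
wrist deck 5223 a [-37.8  18.5  51.4] b [-32.    3.1  34.9] z 0.0253 rect [1.5 1.4] [ 69.8 101.4] 89.9
wrist deck far 1453 a [38.1 44.7 51.5] b [-31.9   1.4  33.7] z 0.0252 rect [45.1  0.9] [67.7 14.2] 89.9
wrist plate 604 a [31.1 37.5 41.3] b [-15.8   0.4  17.3] z 0.0714 rect [36.2  1. ] [34.  10.5] 89.9
wrist platetop 446 a [34.8 38.6 41.4] b [-15.8   1.   17.3] z 0.0719 rect [38.1  1.1] [33.9  6.8] 89.9
wrist head few
wrist saddle 1222 a [-14.4   3.8  20.6] b [-9.2  1.8 12.7] z 0.0403 rect [2.7 1.5] [22.2 36.4] 89.1
wrist vial 9765 a [-27.    5.4  27.6] b [-14.4  -0.5  14.3] z 0.1809 rect [-0.4  0. ] [57.1 30.9] 0.1
top deck few
top deck far few
top plate few
top platetop few
top head few
top saddle few
top vial few
```

```bash
python3 -m crank '.01 .033 0 0 0 0;0 0 .5 0 0 0;0 0 .6 0 0 0;0 0 .5 0 0 0;0 0 .2 0 0 0'; python3 -m crank '0 0 0 0 0 0;0 0 0 0 0 0;0 0 0 0 0 0;0 0 0 0 0 0;0 0 0 0 0 0'
python3 - <<'E'
from h import *
import pickle
from scipy.spatial.transform import Rotation as Ro
s=snap('wrist'); S=telemetry.sense(); p=S['tcp_pos']; R=Ro.from_quat(S['tool_rot']).as_matrix(); ex,ey=R[:2,0],R[:2,1]; print(p)
Q=cloud(s).reshape(-1,3); a=(Q[:,:2]-p[:2])@ex; b=(Q[:,:2]-p[:2])@ey; z=Q[:,2]
for t,k in dict(far=(z>.022)&(z<.03)&(abs(b)<.045)&(a<.07)&(a>.038),plate=(z>.05)&(z<.08)&(abs(b)<.03)&(a<.07)&(a>.03),vial=(z>p[2]+.008)&(z<p[2]+.036)&(abs(b)<.0155)&(abs(a)<.04)).items():
    print(t,k.sum(),(1000*np.percentile(a[k],[1,50,99])).round(1),(1000*np.percentile(b[k],[1,50,99])).round(1))
E
```

```text
t: 13.5
tcp_pos: [0.5895, -0.1375, 0.078]
tool_rot: [0.941, 0.339, -0.001, -0.001]
force: [0.2, -0.2, -1.1]
finger_gap: 0.319
gripper_force: 25.7
t: 14.0
tcp_pos: [0.5911, -0.1381, 0.0807]
tool_rot: [0.941, 0.339, 0.001, 0.001]
force: [-0.6, 0.0, -0.8]
finger_gap: 0.319
gripper_force: 25.7
[ 0.59098441 -0.13805885  0.08055535]
far 2380 [38.3 44.6 50.8] [-33.8  -0.2  31.8]
plate 1156 [30.4 37.  40.5] [-17.6  -1.2  15.7]
vial 9651 [-26.7   5.7  28. ] [-14.2   0.1  14.2]
```

```bash
python3 -m crank '-.012 -.02 .2 0 0 0;0 0 .3 0 0 0;0 0 .3 0 0 0;0 0 .18 0 0 0;0 0 .08 0 0 0'; python3 -m crank '0 0 0 0 0 0;0 0 0 0 0 0;0 0 0 0 0 0;0 0 0 0 0 0;0 0 0 0 0 0'
```

```text
t: 14.55
tcp_pos: [0.5895, -0.1377, 0.0363]
tool_rot: [0.941, 0.34, -0.001, -0.0]
force: [-0.9, -1.7, 6.2]
finger_gap: 0.318
gripper_force: 26.2
t: 15.05
tcp_pos: [0.5898, -0.1376, 0.0377]
tool_rot: [0.941, 0.339, 0.0, 0.0]
force: [0.0, -0.9, -0.4]
finger_gap: 0.318
gripper_force: 25.7
```

Contact was felt on the seat (6 N at z .0363). I'll lower 1 mm more, then release.

```bash
python3 -m crank '0 0 .03 0 0 0;0 0 0 0 0 0;0 0 0 0 0 0;0 0 0 0 0 0;0 0 0 0 0 0'; python3 -m crank '0 0 0 0 0 0;0 0 0 0 0 0;0 0 0 0 0 0;0 0 0 0 0 0;0 0 0 0 0 0' .2; python3 -m crank '0 0 -.2 0 0 0;0 0 -.5 0 0 0;0 0 -.8 0 0 0;0 0 -.9 0 0 0;0 0 -.9 0 0 0'
python3 - <<'E'
from h import *
s=snap('wrist'); im=cv2.resize(s['image'],None,fx=1,fy=1); t=snap('top')['image']; a=cv2.resize(im,(400,300)); b=cv2.resize(t[150:235,250:363],(400,300)); save(np.hstack([a,b]),'w6.png')
Q=cloud(s).reshape(-1,3); e=np.array([.77,.638]); f=np.array([.638,-.77]); o=np.array([.5894,-.1375]); a=(Q[:,:2]-o)@e; b=(Q[:,:2]-o)@f; z=Q[:,2]
k=(abs(a)<.03)&(abs(b)<.016)&(z>.05)&(z<.075); print(k.sum(),'top z',np.percentile(z[k],98),'a',np.percentile(a[k],[1,99]),'b',np.percentile(b[k],[1,99]))
E
```

```text
t: 15.55
tcp_pos: [0.59, -0.1377, 0.0364]
tool_rot: [0.941, 0.339, 0.0, 0.0]
force: [0.5, -0.9, 0.2]
finger_gap: 0.319
gripper_force: 25.8
t: 16.05
tcp_pos: [0.5897, -0.1376, 0.0363]
tool_rot: [0.941, 0.339, -0.0, -0.0]
force: [0.6, -0.0, 0.1]
finger_gap: 0.597
gripper_force: 0.0
t: 16.55
tcp_pos: [0.5895, -0.1375, 0.17]
tool_rot: [0.941, 0.339, -0.0, -0.0]
force: [0.1, 0.2, 0.0]
finger_gap: 0.605
gripper_force: 0.0
2417 top z 0.06818814600661337 a [-0.02966275  0.02795415] b [-0.01268394  0.0145095 ]
```

View pics/w6.png

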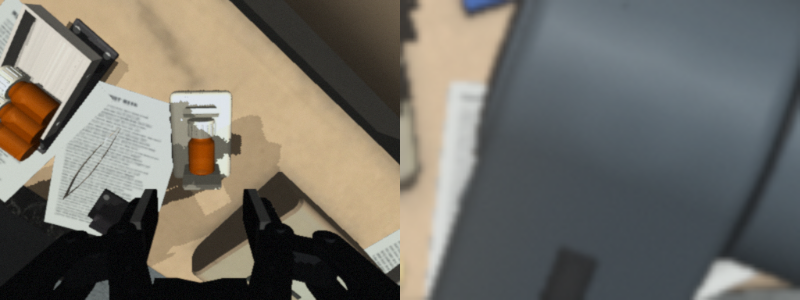

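The vial lies in the saddle at (201,148), cap to the thin plate, with its top at z = 0.068 as expected when seated. The fingers are clear and three vials remain in the track.

```bash
python3 -m crank '0 0 -.3 0 0 0;0 0 0 0 0 0;0 0 0 0 0 0;0 0 0 0 0 0;0 0 0 0 0 0'; python3 -c "from station import manip; print(manip.sign_off())"
```

```text
t: 17.15
tcp_pos: [0.5892, -0.1374, 0.1792]
tool_rot: [0.941, 0.339, -0.001, -0.001]
force: [-0.2, 0.0, -0.0]
finger_gap: 0.599
gripper_force: 0.0
the job is handed in; nothing more can be done
None
```

The job is handed in at 17 s of the 51 s: vial_0 went by way of the rest into the reader's saddle, glass bottom toward the sensor head and cap toward the thin plate, vial_1 rolled down to the stop, and the other three vials stayed in the track (no verdict was returned).

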